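Tip returned knobs through the spring-flap chute

ROBOT

A 6-joint arm with a two-finger parallel gripper is mounted at the origin on the work surface. World frame = base frame: x ahead of the robot, y to its left, z up, the work surface at z = 0. Lengths are in m, angles in rad, forces in N, time in s.
With the tool pointing down it reaches from about 0.35 to 0.925 m from the base axis. Payload 6.4 kg.
Tool frame: the origin (TCP) lies midway between the tips of the shut fingers; the grasp point (between the pads) lies 19 mm behind it (bot.grip_point_offset is the distance from the TCP to the grasp point, in m); y points along the fingers, z is the direction in which the jaws open and shut, and the axes are right-handed (so a half turn about y gives the same grasp; the last joint's range is limited). The gripper opens to 85 mm and grips with 20 to 120 N. Pads are 22 mm wide; open, the fingers measure 114 mm over their backs; the gripper's body (76 mm by 85 mm) begins 54 mm behind the grasp point. The pads swing forward as they close: fully open they stand 13 mm farther back than shut.
Start: joints at [-1.295, 0.245, 1.558, -0, 1.339, -0.174], TCP at [0.283, -0.585, 0.231] pointing down, gripper open.
Joint ranges: [-3.13, 3.13], [-1.02, 2.26], [0.13, 2.54], [-0.95, 4.09], [0.21, 2.88], [-2.74, 2.74]. Speed limits (rad/s): [2.57, 2.57, 3.14, 3.14, 3.14, 3.14].

INTERFACE

Orientations are given as a rotation vector (axis times angle).
In Python, from cell import read_state, read_camera, get_calibration, workorder, bot gives the robot as it stands. The module is installed in compiled form; this text tells all that it offers.
- The arm moves only by the shell command python3 -m pendant 'ROWS'. ROWS is a JSON object of lists of equal length, an entry for each row: "gripper": the finger opening in mm, from 0 to 85.4; "delta_pos": the shift along the tool's x, y, z in mm, a list of three; "turn": the turn, a rotation vector about the tool's x, y, z in degrees, a list of three. In form: {"gripper": [gripper, ...], "delta_pos": [[x, y, z], ...], "turn": [[ax, ay, az], ...]}. A call has 1 to 10 rows; each row shifts and turns the commanded pose from where the row before left it, along the tool's axes as they then stand; what a row does not reach is not made up. A row lasts 1/10 s, in which the tool goes at most 50 mm and 8.59 degrees, less where a joint would pass 70% of its speed; a pose out of reach is approached as far as the arm can. A call with a gripper value outside its range is refused whole. The fingers move at their own pace and stop on an object; the grip force is fixed at half the most. Time passes only in rows, so rows that do not move let the fingers close. It gives the time, the measured TCP pose, the force and the opening at its end, in the units of the state.
- read_state(): the state, without advancing time (a new reading comes with each control period).
- read_camera(name): name is "scene" or "top" or "wrist"; returns (picture, depth): 480x640x3 uint8, red, green, blue; 480x640 float32, m along the optical axis (not along the pixel's ray), 0 where there is no reading.
- get_calibration(name): a dict with "fx", "fy", "cx", "cy" (pixels), "dist" ([k1, k2, p1, p2, k3] as OpenCV has them; the pictures are not rectified), "R" (3x3) and "t" (3): a world point X has camera coordinates R X + t. Camera axes: x right, y down, z forward; pixel columns grow to the right and rows downward; lengths in m; the calibration is good to about 2 mm. A picture is of the moment at which its call begins: read the wrist's pose just before it. get_calibration takes no time and is no camera call; for the wrist camera it gives the pose at the moment of the call.
- workorder.sign_off(): hands the job in, once; it reports no verdict.
The state is a dict: "time_s": time; "joint_pos": joint angles; "dq": joint speeds; "effort": joint torques, N m; "tool_pos": TCP position; "orientation": TCP orientation; "ft_force": force on the tool from outside, world axes, zero at the start; "torque": the same for the moment, N m; "opening": opening from 0.0 (shut) to 1.0 (fully open).
Only numpy, scipy, OpenCV 4.12 (cv2) and the standard library are available. Lean on these libraries where they do the work, as an engineer would, in place of code of your own. Each camera call takes 0.05 s, during which the arm holds its last target.

TASK

Pick up the scoop by its red handle bar and empty its three brass knobs into the blue returns bin: push the yellow spring flap down with the scoop's lip and keep it held down with the scoop until all three knobs have rolled into the bin. Then let the flap close and stand the empty scoop back upright on the black mat. Do not touch the flap with the gripper, and leave the screwdriver and the small carton beside it where they are.

Things in the scene. Friction and masses are not known exactly. Their poses are not given: they have to be found in the camera images.
- scoop_grip (a point): Centre of the red handle bar over the scoop. Axes: x to the scoop's open nose, y across, z up. Bar: 14 thick (x), 24 tall (z), 92 clear between side posts (y); pinch it across the 14, closing along x. It lies 78 above the scoop's underside, 70 ahead of the back end, 90 behind the lip. Scoop: aluminium tray 160 x 100, walls 40 high, 4 thick, no front wall, 0.25 kg; knob tops 24 below the bar
- scoop_lip (a point): Middle of the scoop's front edge (pouring lip, 100 wide, 4 thick, underside 2 below this point), 90 ahead (x) of the bar centre and 69 below it (z); axes as scoop_grip. The front 50 of the tray's floor rises 8 degrees to the lip, so the knobs stay in when it is carried level; the flat rest of the underside is 9 below this point: keep it clear of the hinge edge
- knob_a_c (a point): Centre of a brass ball knob, diameter 36, with a flat steel foot 20 across that stands 1 proud, 45 g; starts on its foot in the scoop. Sits still when nearly level, tips over and rolls out when the scoop is tipped nose-down by some 35 to 45 degrees
- knob_b_c (a point): Centre of a brass ball knob, diameter 36, with a flat steel foot 20 across that stands 1 proud, 45 g; starts on its foot in the scoop. Sits still when nearly level, tips over and rolls out when the scoop is tipped nose-down by some 35 to 45 degrees
- knob_c_c (a point): Centre of a brass ball knob, diameter 36, with a flat steel foot 20 across that stands 1 proud, 45 g; starts on its foot in the scoop. Sits still when nearly level, tips over and rolls out when the scoop is tipped nose-down by some 35 to 45 degrees
- bin: Blue steel returns bin, fixed, 220 (x) x 190 (y) x 150 high; origin at the centre of its underside, z up. Pour along its +x. Slot in the top: x -75 to +55, y -70 to +70, covered by the yellow flap. Blue guides 25 high stand round the slot at y = -73, y = +73 and x = +59 (4 thick); the -x side is open for the scoop. A knob is in when it lies inside, below the flap
- flap (a joint): Angle of the yellow spring flap (126 from hinge to free edge, 134 wide): 0 shut, level with the bin's top; grows as its +x end is pushed down into the bin, stop at 1.15. It springs shut and carries the knobs' weight; 3 N at 66 from the hinge starts it, 4 N opens it. Scoop tipped 45 degrees with its lip 66 beyond the hinge and 36 below the bin's top: about 0.5 rad, enough
- hinge_mid (a point): Middle of the flap's hinge edge, at the bin's x = -75, y = 0, z = 150 (level of the flap's upper face); axes as the bin's
- flap_mid (a point): Point on the flap's upper face, 60 from the hinge edge, mid-width; moves with the flap
- mat: Black rubber mat 220 (x) x 160 (y) x 5 thick, fixed; origin at the centre of its underside. The scoop starts on it
- screwdriver: Bystander, leave alone: a screwdriver lying between the bin and the mat; origin under its middle
- carton: Bystander, leave alone: a small brown carton 100 (x) x 60 (y) x 50 high; origin under its centre
Things that resemble listed ones, but are neither listed nor needed, are in the scene too. Leave any turquoise or white look-alike of the part that bears knob_c_c alone. Leave any purple look-alike of the part that bears scoop_grip alone.

How it is judged:
By the outcome, as a careful person would: the job done as asked, in the order asked, and still so for the second after the job is handed in, with the robot touching nothing.
It also fails if it takes over 66 s, if anything falls off the work surface, if the arm or the gripper's body presses on something with over 40 N, if the wrist force passes 120 N, or if a joint passes its speed limit or range.

## Working session

There is one attempt and no reset: what is moved stays moved. The work goes in short steps, Python scripts to look and compute and a shell command to move; the robot and the scene stay as the last step left them, time stands still between calls to the robot, and variables do not carry over. Pictures are saved under pics/ and viewed, and the job is handed in when it is done.

```bash
mkdir -p pics; ls
python3 - <<'E'
from cell import *
import cv2
s=read_state();print({k:s[k] for k in('time_s','tool_pos','orientation','opening')}, bot.grip_point_offset)
for n in('scene','top','wrist'):
    p,d=read_camera(n);cv2.imwrite(f'pics/{n}0.png',p[:,:,::-1]);c=get_calibration(n);print(n,c['fx'],c['t'],(-c['R'].T@c['t']),c['R'].round(2).tolist(),c['dist'])
E
```

```text
pics
{'time_s': 0.0, 'tool_pos': array([ 0.282474  , -0.58478474,  0.23016394]), 'orientation': array([-0.45120188,  1.97386679, -1.96991755]), 'opening': 0.997390940977015} 0.0187
scene 436.6446021218813 [ 0.1871541  -0.19786373  1.26928386] [1.07115501 0.23272001 0.69550456] [[-0.38, 0.92, 0.01], [0.61, 0.26, -0.75], [-0.69, -0.28, -0.67]] [-0.07213217  0.          0.          0.          0.        ]
top 497.5026165092421 [-0.01608615  0.49270655  0.90573259] [ 0.39389973 -0.01565179  0.95287358] [[0.0, -1.0, -0.0], [-0.99, -0.0, -0.11], [0.11, 0.0, -0.99]] [-0.09548788  0.          0.          0.          0.        ]
wrist 405.2910443051062 [-0.64819959 -0.03913736  0.37996443] [ 0.34720693 -0.55311641  0.37360004] [[0.44, -0.9, -0.0], [-0.86, -0.42, 0.29], [-0.26, -0.12, -0.96]] [-0.07996496  0.          0.          0.          0.        ]
```

View pics/scene0.png

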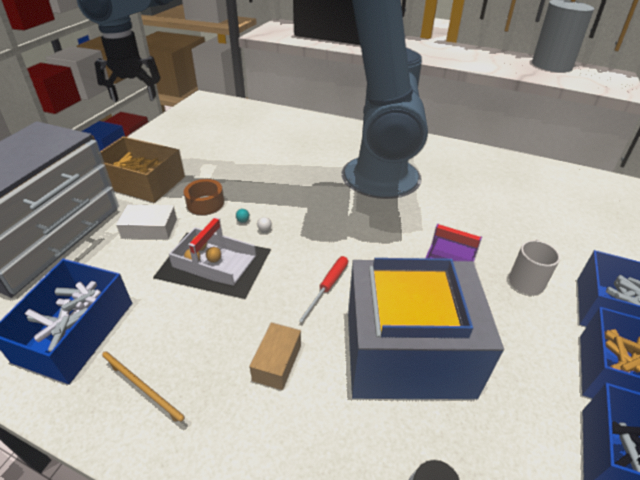

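View pics/top0.png

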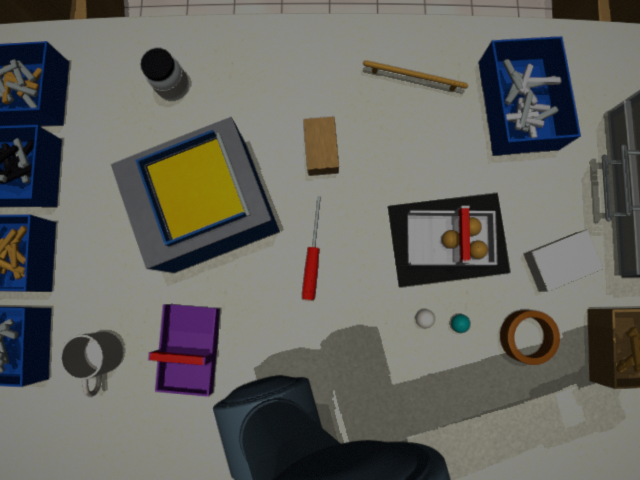

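View pics/wrist0.png

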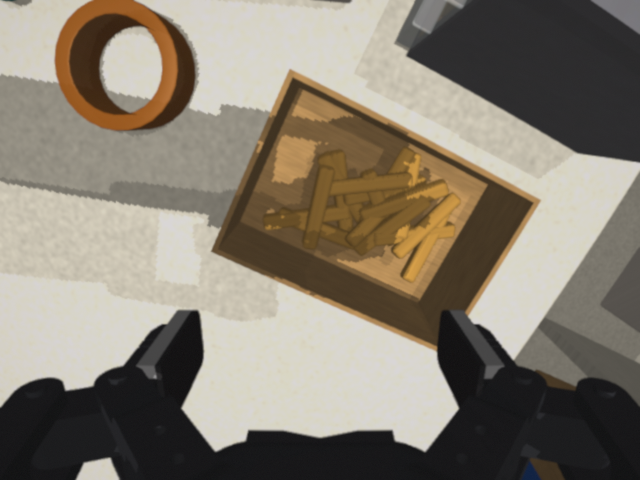

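The top view shows the scoop's red bar at (465,233). Its open nose faces image-left, with three brass knobs at (450,240), (470,227) and (478,249). Things it could be mistaken for:
- **Red bars and handles:** the purple scoop's red bar at (180,357) and the screwdriver's red handle at (310,273).
- **Knobs:** the white one at (425,318) and the turquoise one at (460,323).

I choose the grey scoop on the black mat. The bin's flap is at (195,188), with its open side facing image-right. Next I'll check this in a close crop and measure.

```bash
cat > h.py <<'E'
import numpy as np,cv2
from cell import *
from scipy.spatial.transform import Rotation as Rn
def K(c): return np.array([[c['fx'],0,c['cx']],[0,c['fy'],c['cy']],[0,0,1]])
def onplane(uv,z,c):
    uv=np.asarray(uv,float).reshape(-1,1,2)
    n=cv2.undistortPoints(uv,K(c),np.array(c['dist'])).reshape(-1,2)
    d=np.c_[n,np.ones(len(n))]@c['R']; o=-c['R'].T@c['t']
    return o+d*((z-o[2])/d[:,2])[:,None]
def cloud(d,c,mask):
    v,u=np.nonzero(mask&(d>0)); n=cv2.undistortPoints(np.c_[u,v].astype(float).reshape(-1,1,2),K(c),np.array(c['dist'])).reshape(-1,2)
    P=np.c_[n,np.ones(len(n))]*d[v,u][:,None]
    return (P-c['t'])@c['R']
def proj(X,c):
    return cv2.projectPoints(np.asarray(X,float).reshape(-1,1,3),cv2.Rodrigues(c['R'])[0],np.asarray(c['t'],float),K(c),np.array(c['dist']))[0].reshape(-1,2)
def big(m,roi=None):
    m=m.astype(np.uint8)
    if roi: q=np.zeros_like(m);x0,y0,x1,y1=roi;q[y0:y1,x0:x1]=m[y0:y1,x0:x1];m=q
    n,l,s,_=cv2.connectedComponentsWithStats(m); return l==1+np.argmax(s[1:,4])
def tool(s=None):
    s=s or read_state(); return np.array(s['tool_pos']),Rn.from_rotvec(s['orientation']).as_matrix()
E
python3 - <<'E'
from h import *
np.set_printoptions(precision=4,suppress=True)
for n,rs,ys in(('top',(400,190,520,290),(100,110,290,280)),('scene',(180,210,230,260),(340,250,480,350))):
    p,d=read_camera(n);c=get_calibration(n);h=cv2.cvtColor(p,cv2.COLOR_RGB2HSV);H,S,V=h[...,0],h[...,1],h[...,2]
    red=big(((H<6)|(H>172))&(S>150)&(V>80),rs)
    P=cloud(d,c,red);print(n,'red',P.min(0),P.max(0))
    ct=max(cv2.findContours(red.astype(np.uint8),0,2)[0],key=cv2.contourArea)
    if n=='top':
        bx=cv2.boxPoints(cv2.minAreaRect(ct)); print(bx.tolist()); print('bar corners z.095',onplane(bx,.095,c))
    top=P[P[:,2]>P[:,2].max()-.004]; print('bar top mean',top.mean(0),len(top)); 
    u,s,v=np.linalg.svd(top[:,:2]-top[:,:2].mean(0),full_matrices=False);print('dir',v[0])
    ye=big((H>20)&(H<33)&(S>150)&(V>100),ys)
    P=cloud(d,c,ye);print('flap',P.min(0),P.max(0))
    ct=max(cv2.findContours(ye.astype(np.uint8),0,2)[0],key=cv2.contourArea)
    q=cv2.approxPolyDP(ct,6,True).reshape(-1,2);print(q.tolist());print(onplane(q,.15,c))
    if n=='top':
        m=big(V<60,(370,180,530,300));print('mat'); bx=cv2.boxPoints(cv2.minAreaRect(max(cv2.findContours(m.astype(np.uint8),0,2)[0],key=cv2.contourArea)));X=onplane(bx,.005,c);print(X,X.mean(0))
        cv2.imwrite('pics/crop1.png',cv2.resize(p[170:310,370:550,::-1],None,fx=4,fy=4,interpolation=2))
        cv2.imwrite('pics/crop2.png',cv2.resize(p[100:285,100:290,::-1],None,fx=3,fy=3,interpolation=2))
E
```

```text
top red [ 0.4597 -0.2853  0.0071] [ 0.5502 -0.2465  0.0985]
[[460.46380615234375, 208.05908203125], [468.144775390625, 207.763671875], [470.11376953125, 258.9571838378906], [462.43280029296875, 259.2525939941406]]
bar corners z.095 [[ 0.5498 -0.2458  0.095 ]
 [ 0.5504 -0.2595  0.095 ]
 [ 0.46   -0.2603  0.095 ]
 [ 0.4595 -0.2467  0.095 ]]
bar top mean [ 0.5049 -0.2532  0.0958] 228
dir [-1.     -0.0011]
flap [0.4896 0.1266 0.0053] [0.6615 0.33   0.1554]
[[216, 140], [148, 166], [173, 238], [243, 211]]
[[0.6551 0.1751 0.15  ]
 [0.6112 0.2893 0.15  ]
 [0.4896 0.2415 0.15  ]
 [0.5342 0.1266 0.15  ]]
mat
[[ 0.5699 -0.1274  0.005 ]
 [ 0.6    -0.3478  0.005 ]
 [ 0.4407 -0.3628  0.005 ]
 [ 0.4134 -0.1458  0.005 ]] [ 0.506 -0.246  0.005]
scene red [ 0.4625 -0.3219  0.021 ] [ 0.5487 -0.2454  0.0971]
bar top mean [ 0.5073 -0.2535  0.0949] 153
dir [ 1.     -0.0082]
flap [0.4783 0.1268 0.0222] [0.6509 0.2943 0.1535]
[[375, 271], [381, 329], [459, 324], [443, 272]]
[[0.5339 0.1269 0.15  ]
 [0.651  0.172  0.15  ]
 [0.5948 0.2832 0.15  ]
 [0.4897 0.2386 0.15  ]]
```

View pics/crop1.png

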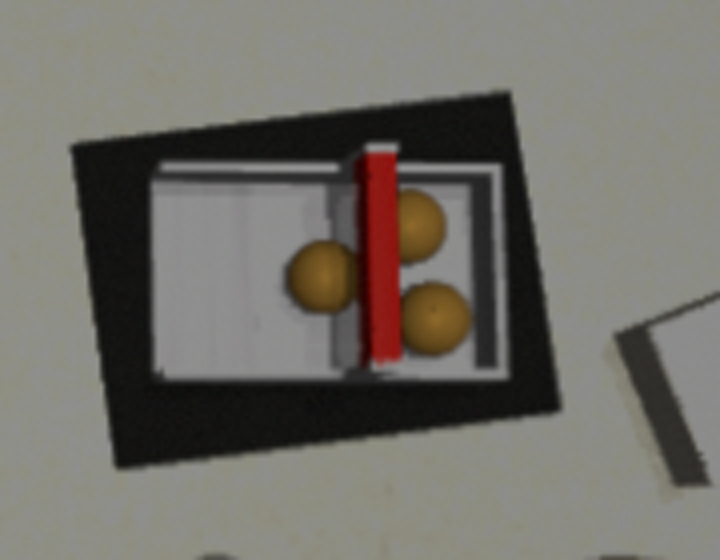

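View pics/crop2.png

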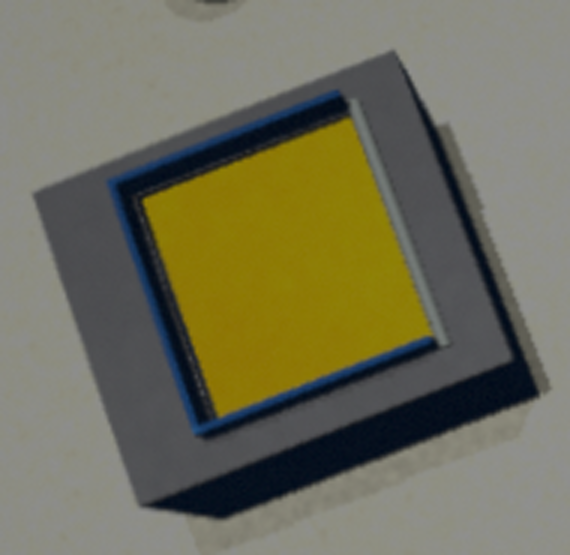

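The crop confirms the choice: grey scoop on the black mat, red bar at crop (382,255), three brass knobs under and behind it, and the open nose at crop x=152. In crop2 the hinge side (pale strip, no guide) runs from (352,105) to (442,345), so the pour direction is image-left.

Run:
```python
from h import *
np.set_printoptions(precision=4,suppress=True)
c=get_calibration('top')
cr=np.array([[35,193],[395,50],[512,360],[140,505]])/3+100
X=onplane(cr,.15,c);print(X,X.mean(0))
st=np.array([[352,105],[442,345],[435,347],[345,118]])/3+100
print('strip',onplane(st,.15,c))
lip=np.array([[152,180],[155,380]])/4+[370,170];print('lip',onplane(lip,.014,c))
bk=np.array([[503,165],[510,380]])/4+[370,170];print('back top',onplane(bk,.045,c))
p,R=tool();print(p,R)
g=p-R[:,1]*bot.grip_point_offset
B=np.array([.505,-.2532,.083])
for sg in(1,-1):
    z=np.array([0,sg,0]);y=np.array([0,0,-1.]);x=np.cross(y,z);Rt=np.c_[x,y,z]
    print(sg,'turn',np.degrees(Rn.from_matrix(R.T@Rt).as_rotvec()))
    for h in(.12,0): 
        tgt=B+[0,0,h]-[0,0,bot.grip_point_offset]; print('move tool axes cur',R.T@(tgt-p)*1000,'tgt',tgt)
```

```text
[[0.6148 0.3527 0.15  ]
 [0.6957 0.1499 0.15  ]
 [0.5193 0.0809 0.15  ]
 [0.4396 0.2839 0.15  ]] [0.5674 0.2168 0.15  ]
strip [[0.6638 0.1732 0.15  ]
 [0.5276 0.1193 0.15  ]
 [0.5265 0.1232 0.15  ]
 [0.6562 0.1769 0.15  ]]
lip [[ 0.5506 -0.1655  0.014 ]
 [ 0.4547 -0.1654  0.014 ]]
back top [[ 0.5532 -0.326   0.045 ]
 [ 0.4526 -0.3258  0.045 ]]
[ 0.2826 -0.5851  0.2308] [[-0.9005 -0.0002  0.4348]
 [-0.4348  0.0009 -0.9005]
 [-0.0002 -1.     -0.0009]]
1 turn [   0.0024 -154.2244   -0.075 ]
move tool axes cur [-344.6209   46.7105 -202.0972] tgt [ 0.505  -0.2532  0.1843]
move tool axes cur [-344.5991  166.7104 -201.9855] tgt [ 0.505  -0.2532  0.0643]
-1 turn [ 0.0548 25.7756  0.0018]
move tool axes cur [-344.6209   46.7105 -202.0972] tgt [ 0.505  -0.2532  0.1843]
move tool axes cur [-344.5991  166.7104 -201.9855] tgt [ 0.505  -0.2532  0.0643]
```

```bash
python3 -m pendant '{"gripper":[85,85,85,85,85,85,85,85,85,85],"delta_pos":[[0,0,-25],[-10,0,-40],[-20,0,-40],[-35,0,-40],[-40,0,-35],[-45,0,-22],[-45,0,0],[-45,0,0],[-45,0,0],[-40,0,0]],"turn":[[0,0,0],[0,0,0],[0,0,0],[0,0,0],[0,0,0],[0,0,0],[0,0,0],[0,0,0],[0,0,0],[0,0,0]]}'
python3 -m pendant '{"gripper":[85,85,85,85,85,85],"delta_pos":[[-20,0,0],[0,10,0],[0,20,0],[0,15,0],[0,0,0],[0,0,0]],"turn":[[0,0,0],[0,6,0],[0,7,0],[0,7,0],[0,5.8,0],[0,0,0]]}'
python3 - <<'E'
from h import *
np.set_printoptions(precision=4,suppress=True)
s=read_state();p,R=tool(s);print(s['time_s'],p,R,s['joint_pos'])
for n in('wrist','top'):
    q,d=read_camera(n);cv2.imwrite(f'pics/{n}1.png',q[:,:,::-1]);c=get_calibration(n)
    h=cv2.cvtColor(q,cv2.COLOR_RGB2HSV);H,S,V=h[...,0],h[...,1],h[...,2]
    if n=='wrist':
        red=big(((H<6)|(H>172))&(S>150)&(V>80));P=cloud(d,c,red);t=P[P[:,2]>.09];print(t.min(0),t.max(0),t.mean(0),np.median(t,0))
E
```

```text
time_s: 1.25
tool_pos: [0.4871, -0.2668, 0.2314]
orientation: [-0.452, 1.971, -1.972]
ft_force: [0.2, -1.4, -0.1]
opening: 0.993
time_s: 1.85
tool_pos: [0.503, -0.2592, 0.1856]
orientation: [0.001, -2.222, 2.22]
ft_force: [0.1, 0.1, 0.3]
opening: 0.991
1.85 [ 0.503  -0.2592  0.1856] [[-1.     -0.0011 -0.0002]
 [ 0.0002  0.0009 -1.    ]
 [ 0.0011 -1.     -0.0009]] [-0.6761  0.0966  1.8132  0.      1.2332  0.8949]
[ 0.4569 -0.2619  0.0937] [ 0.549  -0.2485  0.0983] [ 0.5051 -0.2555  0.0962] [ 0.5065 -0.2556  0.0962]
```

View pics/wrist1.png

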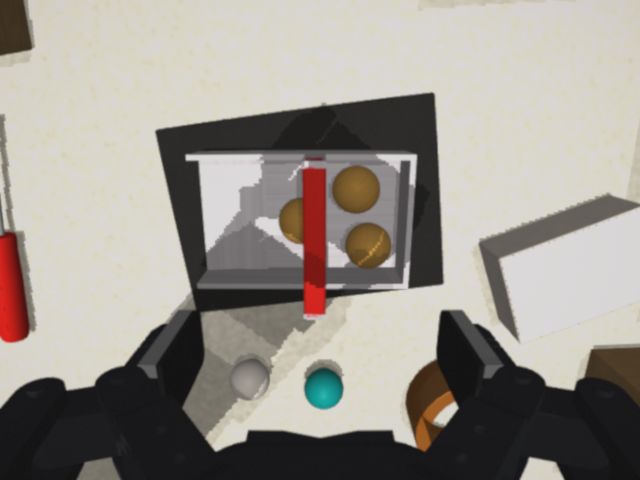

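The bar is at wrist pixel (314,238) between the fingers, measured at (0.505,-0.2555), 0.083 high. Moving down onto it.

```bash
python3 -m pendant '{"gripper":[85,85,85,85,85,85,85],"delta_pos":[[-2,10,-4],[0,25,0],[0,30,0],[0,30,0],[0,20,0],[0,6,0],[0,0,0]],"turn":[[0,0,0],[0,0,0],[0,0,0],[0,0,0],[0,0,0],[0,0,0],[0,0,0]]}'
python3 -m pendant '{"gripper":[60,40,25,0,0,0,0,0,0,0],"delta_pos":[[0,0,0],[0,0,0],[0,0,0],[0,0,0],[0,0,0],[0,0,0],[0,0,0],[0,0,0],[0,0,0],[0,0,0]],"turn":[[0,0,0],[0,0,0],[0,0,0],[0,0,0],[0,0,0],[0,0,0],[0,0,0],[0,0,0],[0,0,0],[0,0,0]]}'
python3 -m pendant '{"gripper":[0,0,0,0,0,0],"delta_pos":[[0,-3,0],[0,-8,0],[0,-15,0],[0,-20,0],[0,-10,0],[0,0,0]],"turn":[[0,0,0],[0,0,0],[0,0,0],[0,0,0],[0,0,0],[0,0,0]]}'
python3 - <<'E'
from h import *
for n in('wrist','scene'):
    q,d=read_camera(n);cv2.imwrite(f'pics/{n}2.png',q[:,:,::-1])
E
```

```text
time_s: 2.65
tool_pos: [0.5049, -0.255, 0.0644]
orientation: [0.002, -2.222, 2.22]
ft_force: [-0.9, 1.1, 0.7]
opening: 0.995
time_s: 3.65
tool_pos: [0.5057, -0.2556, 0.0659]
orientation: [0.001, 2.221, -2.222]
ft_force: [-0.8, 0.9, 5.3]
opening: 0.155
time_s: 4.25
tool_pos: [0.5065, -0.2564, 0.1238]
orientation: [0.004, 2.217, -2.223]
ft_force: [0.4, -0.5, -3.8]
opening: 0.158
```

View pics/scene2.png

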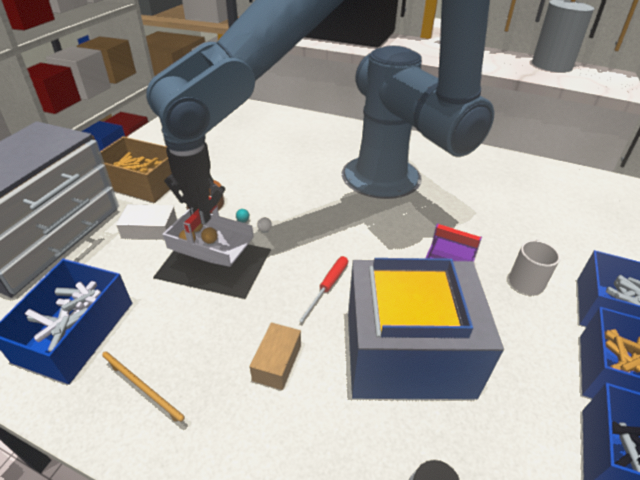

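View pics/wrist2.png

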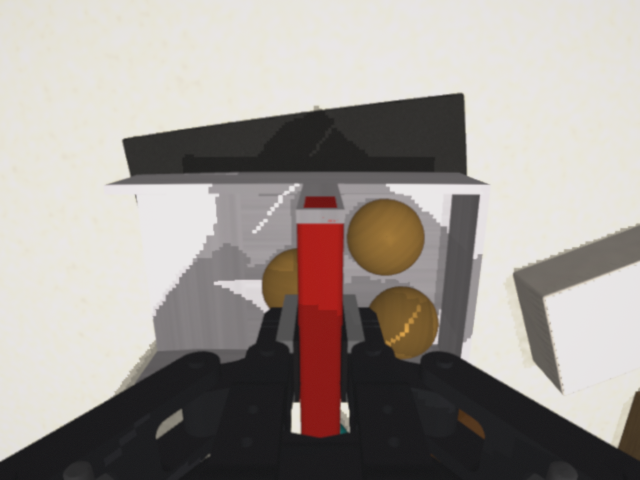

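The scoop is lifted, level and full: the bar is in the jaws at wrist (320,300) and the mat is clear beneath. Next: raise it, then carry it gently to the bin's open side.

```bash
python3 -m pendant '{"gripper":[0,0,0,0,0,0,0,0,0,0],"delta_pos":[[0,-8,0],[0,-18,0],[0,-25,0],[0,-25,-4],[0,-22,-8],[-3,-14,-16],[-6,-6,-24],[-8,0,-30],[-9,0,-32],[-9,0,-32]],"turn":[[0,0,0],[0,0,0],[0,0,0],[0,0,0],[0,0,0],[0,0,0],[0,0,0],[0,0,0],[0,0,0],[0,0,0]]}'
python3 -m pendant '{"gripper":[0,0,0,0,0,0,0,0,0,0],"delta_pos":[[-9,0,-32],[-9,0,-32],[-9,0,-32],[-9,0,-32],[-8,0,-30],[-8,0,-26],[-8,0,-20],[-6,0,-16],[-4,0,-10],[-2,0,-5]],"turn":[[0,0,0],[0,0,0],[0,0,0],[0,0,0],[0,0,0],[0,0,0],[0,0,0],[0,0,0],[0,0,0],[0,0,0]]}'
python3 -m pendant '{"gripper":[0,0,0,0,0,0,0,0,0,0],"delta_pos":[[0,0,0],[0,0,0],[0,0,0],[0,0,0],[0,0,0],[0,0,0],[0,0,0],[0,0,0],[0,0,0],[0,0,0]],"turn":[[0,-1,0],[0,-2,0],[0,-3,0],[0,-4,0],[0,-4,0],[0,-3.75,0],[0,-2,0],[0,-1.5,0],[0,-0.5,0],[0,0,0]]}'
python3 - <<'E'
from h import *
np.set_printoptions(precision=4,suppress=True)
s=read_state();p,R=tool(s);print(s['time_s'],p,R,s['joint_pos'])
for n in('top','scene'):
    q,d=read_camera(n);cv2.imwrite(f'pics/{n}3.png',q[:,:,::-1])
E
```

```text
time_s: 5.35
tool_pos: [0.5401, -0.1073, 0.2386]
orientation: [0.001, -2.222, 2.219]
ft_force: [-0.3, 0.8, -4.1]
opening: 0.152
time_s: 6.35
tool_pos: [0.6125, 0.1263, 0.2388]
orientation: [0.001, -2.221, 2.221]
ft_force: [-0.1, 0.4, -4.0]
opening: 0.151
time_s: 7.35
tool_pos: [0.6125, 0.1251, 0.2393]
orientation: [-0.386, 2.014, -2.014]
ft_force: [-0.3, 0.4, -4.0]
opening: 0.155
7.35 [0.6125 0.1251 0.2393] [[-0.9292 -0.0001  0.3695]
 [-0.3695 -0.0001 -0.9292]
 [ 0.0001 -1.      0.    ]] [ 0.0204  0.1815  1.617  -0.0001  1.3432  1.2127]
```

View pics/scene3.png

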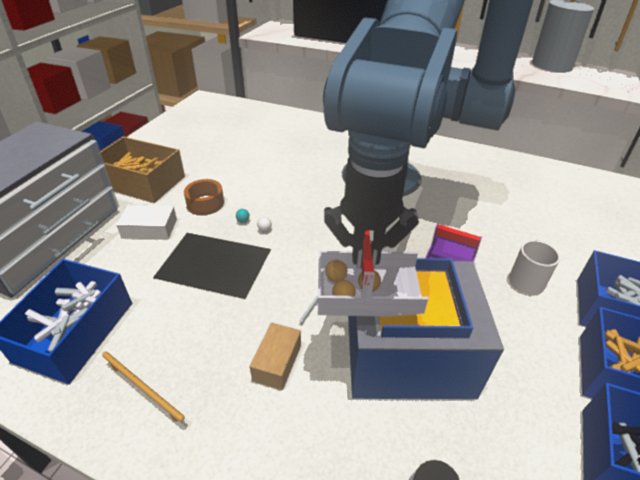

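View pics/top3.png

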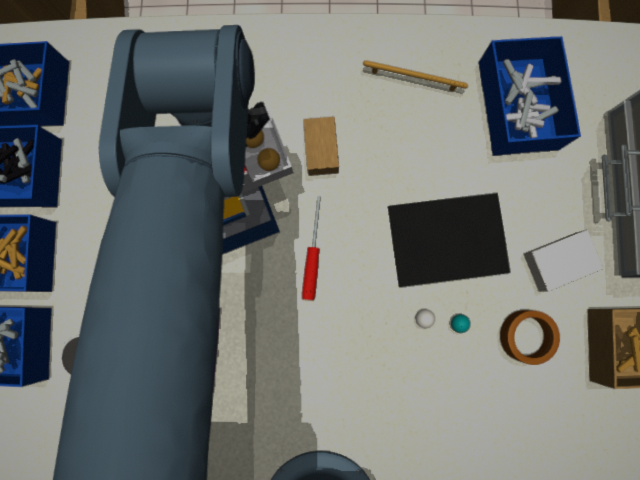

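The scene view shows the level scoop at the bin's open side, bar at (368,258), with all three knobs in it. The lip's front edge is near (420,285), over the flap. I'll measure the lip relative to the hinge.

Run:
```python
from h import *
np.set_printoptions(precision=4,suppress=True)
p,R=tool();c=get_calibration('scene')
B=p-R[:,1]*.0175
ux=-R[:,2];uz=-R[:,1];uy=R[:,0]
print('bar',B)
hm=np.array([.595,.148,.15]);a=np.radians(111.75);bx=np.array([np.cos(a),np.sin(a),0]);by=np.array([-np.sin(a),np.cos(a),0])
L=B+.09*ux-.069*uz
print('lip pred rel hinge', (L-hm)@bx,(L-hm)@by,(L-hm)[2])
q,d=read_camera('scene')
img=q[:,:,::-1].copy();x0,y0=300,220;img=cv2.resize(img[y0:420,x0:520],None,fx=3.5,fy=3.5,interpolation=2)
for X,col in((L,(0,255,0)),(L+.05*uy,(255,0,255)),(L-.05*uy,(255,0,255)),(B+.0*uz,(255,255,0)),(hm,(0,0,255)),(hm+.065*by,(0,0,255)),(hm-.065*by,(0,0,255)),(hm+.126*bx,(0,0,255))):
    u=(proj(X,c)[0]-[x0,y0])*3.5; cv2.drawMarker(img,tuple(int(v) for v in u),col,0,12,1)
cv2.imwrite('pics/ov4.png',img)
```

```text
bar [0.6125 0.1253 0.2568]
lip pred rel hinge 0.06242831672108773 -0.007933694996134846 0.03780276835102095
```

View pics/ov4.png

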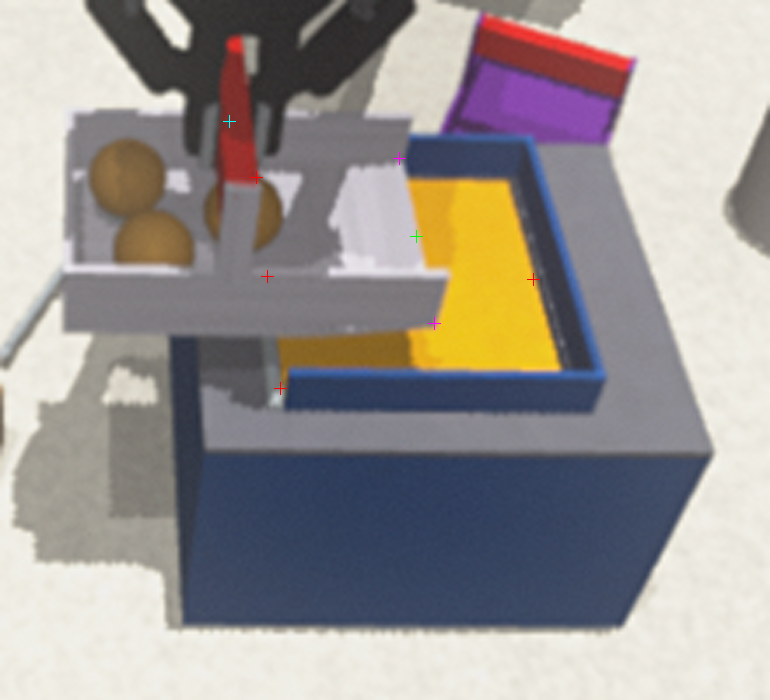

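The overlay matches. The predicted lip points sit on the scoop's edge (416,237), and the hinge points sit on the boundary between strip and yellow (280,388). The scoop is 8 mm off centre sideways. I'll work out the tipping rows so the lip keeps to its path.

```bash
cat > plan.py <<'E'
from h import *
def plan(wp,n):
    # wp: (theta deg, lipx, lipz) mm rel hinge; TCP in bin xz-plane
    out=[];pts=[]
    for (a,b,k) in zip(wp[:-1],wp[1:],n):
        for i in range(k): pts.append(np.array(a)+(np.array(b)-np.array(a))*i/k)
    pts.append(np.array(wp[-1]))
    def tcp(w):
        t=np.radians(w[0]);sx=np.array([np.cos(t),-np.sin(t)]);sz=np.array([np.sin(t),np.cos(t)])
        return w[1:]-90*sx+51.5*sz,sx,sz
    for a,b in zip(pts[:-1],pts[1:]):
        pa,sx,sz=tcp(a);pb,_,_=tcp(b);d=pb-pa
        out.append([0,round(-d@sz,1),round(-d@sx,1),round(b[0]-a[0],2)])
    for i,o in enumerate(out):print(i,o)
E
python3 -c "
from plan import *
plan([(0,62.4,37.8),(25,64,15),(29,66,-6),(37,66,-22),(45,66,-36)],[8,4,4,5])"
```

```text
0 [0, np.float64(-2.0), np.float64(-3.1), np.float64(3.12)]
1 [0, np.float64(-2.0), np.float64(-3.3), np.float64(3.12)]
2 [0, np.float64(-2.0), np.float64(-3.5), np.float64(3.12)]
3 [0, np.float64(-2.1), np.float64(-3.6), np.float64(3.12)]
4 [0, np.float64(-2.1), np.float64(-3.8), np.float64(3.12)]
5 [0, np.float64(-2.1), np.float64(-3.9), np.float64(3.12)]
6 [0, np.float64(-2.2), np.float64(-4.0), np.float64(3.12)]
7 [0, np.float64(-2.3), np.float64(-4.2), np.float64(3.12)]
8 [0, np.float64(3.0), np.float64(-3.6), np.float64(1.0)]
9 [0, np.float64(2.9), np.float64(-3.7), np.float64(1.0)]
10 [0, np.float64(2.9), np.float64(-3.7), np.float64(1.0)]
11 [0, np.float64(2.8), np.float64(-3.8), np.float64(1.0)]
12 [0, np.float64(0.4), np.float64(-3.8), np.float64(2.0)]
13 [0, np.float64(0.3), np.float64(-3.9), np.float64(2.0)]
14 [0, np.float64(0.2), np.float64(-4.0), np.float64(2.0)]
15 [0, np.float64(0.2), np.float64(-4.1), np.float64(2.0)]
16 [0, np.float64(-0.3), np.float64(-3.2), np.float64(1.6)]
17 [0, np.float64(-0.3), np.float64(-3.2), np.float64(1.6)]
18 [0, np.float64(-0.4), np.float64(-3.3), np.float64(1.6)]
19 [0, np.float64(-0.4), np.float64(-3.3), np.float64(1.6)]
20 [0, np.float64(-0.5), np.float64(-3.4), np.float64(1.6)]
```

```bash
python3 -m pendant '{"gripper":[0,0,0,0,0,0,0,0,0,0],"delta_pos":[[4,0,0],[4,0,0],[0,-2,-3.1],[0,-2,-3.3],[0,-2,-3.5],[0,-2.1,-3.6],[0,-2.1,-3.8],[0,-2.1,-3.9],[0,-2.2,-4],[0,-2.3,-4.2]],"turn":[[0,0,0],[0,0,0],[3.12,0,0],[3.12,0,0],[3.12,0,0],[3.12,0,0],[3.12,0,0],[3.12,0,0],[3.12,0,0],[3.12,0,0]]}'
cat > chk.py <<'E'
from h import *
import sys
np.set_printoptions(precision=4,suppress=True)
s=read_state();p,R=tool(s)
ux=-R[:,2];uz=-R[:,1];uy=R[:,0];B=p+uz*.0175
hm=np.array([.595,.148,.15]);a=np.radians(111.75);bx=np.array([np.cos(a),np.sin(a),0]);by=np.array([-np.sin(a),np.cos(a),0])
L=B+.09*ux-.069*uz
print('t',s['time_s'],'lip rel hinge',(L-hm)@bx,(L-hm)@by,(L-hm)[2],'pitch',np.degrees(np.arcsin(-ux[2])),'roll',np.degrees(np.arcsin(uy[2])),'yaw',np.degrees(np.arctan2(ux[1],ux[0])),'F',s['ft_force'],'q',np.array(s['joint_pos']))
if len(sys.argv)>1:
    q,d=read_camera('scene');cv2.imwrite(f'pics/{sys.argv[1]}.png',cv2.resize(q[180:420,270:530,::-1],None,fx=3,fy=3*.8,interpolation=2))
E
python3 chk.py p5
```

```text
time_s: 8.5
tool_pos: [0.5929, 0.1524, 0.2499]
orientation: [-0.288, 1.508, -2.368]
ft_force: [0.5, -0.0, -4.2]
opening: 0.151
t 8.5 lip rel hinge 0.06465784550722545 0.0002124777093236302 0.01520443060417384 pitch 25.024092037849123 roll -0.03062029187231743 yaw 111.6890771563256 F [ 0.4725 -0.0222 -4.1654] q [ 0.2417  0.1527  1.6742 -0.4525  1.2808  1.5578]
```

View pics/p5.png

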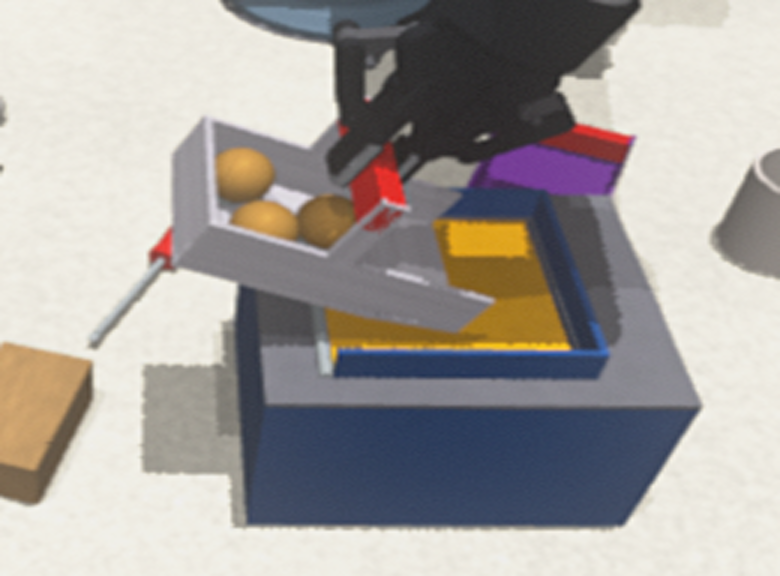

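At 25° all three knobs stay put and the lip is 15 mm over the flap. Now pressing the flap down.

```bash
python3 -m pendant '{"gripper":[0,0,0,0,0,0,0,0],"delta_pos":[[0,3,-3.6],[0,2.9,-3.7],[0,2.9,-3.7],[0,2.8,-3.8],[0,0.4,-3.8],[0,0.3,-3.9],[0,0.2,-4],[0,0.2,-4.1]],"turn":[[1,0,0],[1,0,0],[1,0,0],[1,0,0],[2,0,0],[2,0,0],[2,0,0],[2,0,0]]}'
python3 chk.py p6
```

```text
time_s: 9.35
tool_pos: [0.5858, 0.1717, 0.2234]
orientation: [-0.238, 1.245, -2.499]
ft_force: [0.8, 0.6, -2.9]
opening: 0.154
t 9.35 lip rel hinge 0.06623800135064419 -0.0002961254865289642 -0.021947241728610484 pitch 37.045825915496714 roll -0.047374440318745645 yaw 111.67622225338444 F [ 0.7861  0.5691 -2.8952] q [ 0.3515  0.2228  1.6968 -0.6803  1.2776  1.7661]
```

View pics/p6.png

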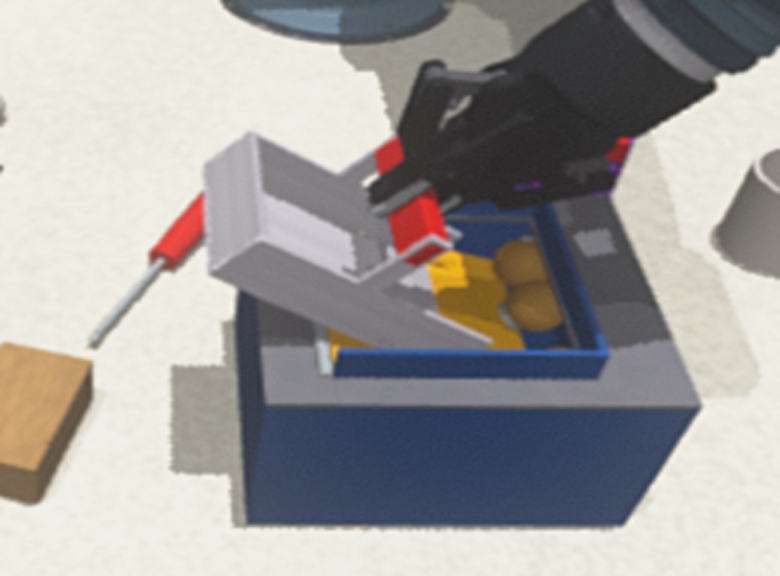

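Two of the knobs have already rolled out onto the flap at (525,265) and (535,300). I'll keep pressing down to open the flap fully.

```bash
python3 -m pendant '{"gripper":[0,0,0,0,0,0,0],"delta_pos":[[0,-0.3,-3.2],[0,-0.3,-3.2],[0,-0.4,-3.3],[0,-0.4,-3.3],[0,-0.5,-3.4],[0,0,0],[0,0,0]],"turn":[[1.6,0,0],[1.6,0,0],[1.6,0,0],[1.6,0,0],[1.6,0,0],[0,0,0],[0,0,0]]}'
python3 chk.py p7
```

```text
time_s: 10.1
tool_pos: [0.5802, 0.1848, 0.2137]
orientation: [-0.206, 1.068, -2.571]
ft_force: [-1.7, 1.0, -0.8]
opening: 0.149
t 10.1 lip rel hinge 0.06707207460452266 0.00019883773775561386 -0.036277241233062 pitch 44.88866233270467 roll 0.03517989250301816 yaw 111.77379019755054 F [-1.6793  1.0256 -0.7674] q [ 0.418   0.2768  1.696  -0.8164  1.3163  1.887 ]
```

View pics/p7.png

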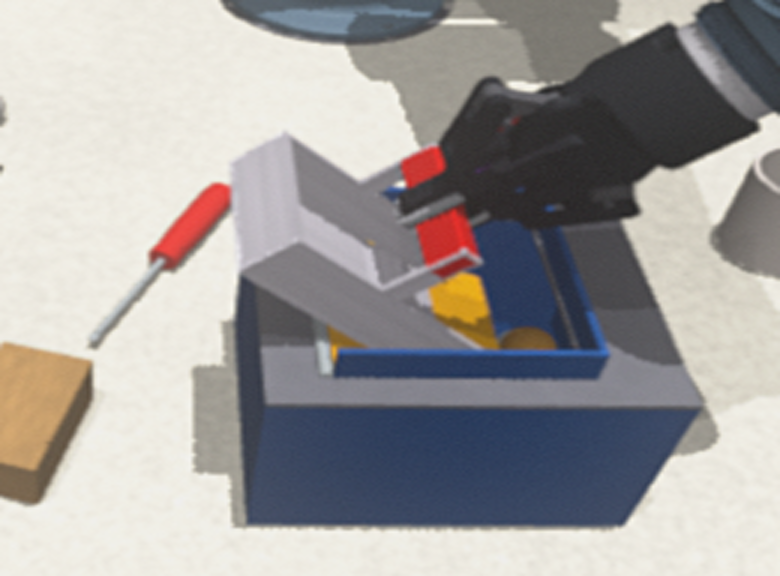

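The flap is open wide and one knob is visible in the opening at (527,338). I'll hold here and look again.

```bash
python3 -m pendant '{"gripper":[0,0,0,0,0,0,0,0,0,0],"delta_pos":[[0,0,0],[0,0,0],[0,0,0],[0,0,0],[0,0,0],[0,0,0],[0,0,0],[0,0,0],[0,0,0],[0,0,0]],"turn":[[0,0,0],[0,0,0],[0,0,0],[0,0,0],[0,0,0],[0,0,0],[0,0,0],[0,0,0],[0,0,0],[0,0,0]]}'
python3 chk.py p8; python3 -c "
from h import *
a,_=read_camera('wrist');b,_=read_camera('top')
cv2.imwrite('pics/w8.png',a[:,:,::-1]);cv2.imwrite('pics/t8.png',cv2.resize(b[80:300,80:330,::-1],None,fx=2.4,fy=2.4))"
```

```text
time_s: 11.15
tool_pos: [0.5805, 0.1843, 0.2144]
orientation: [-0.205, 1.066, -2.572]
ft_force: [-0.7, 1.9, -1.5]
opening: 0.149
t 11.15 lip rel hinge 0.0663254799047509 -9.690875847883501e-06 -0.035657222324336824 pitch 44.962811866167534 roll -0.0011587845299236754 yaw 111.71765380303029 F [-0.6591  1.8982 -1.4691] q [ 0.4174  0.2763  1.6958 -0.8177  1.3166  1.8871]
```

View pics/p8.png

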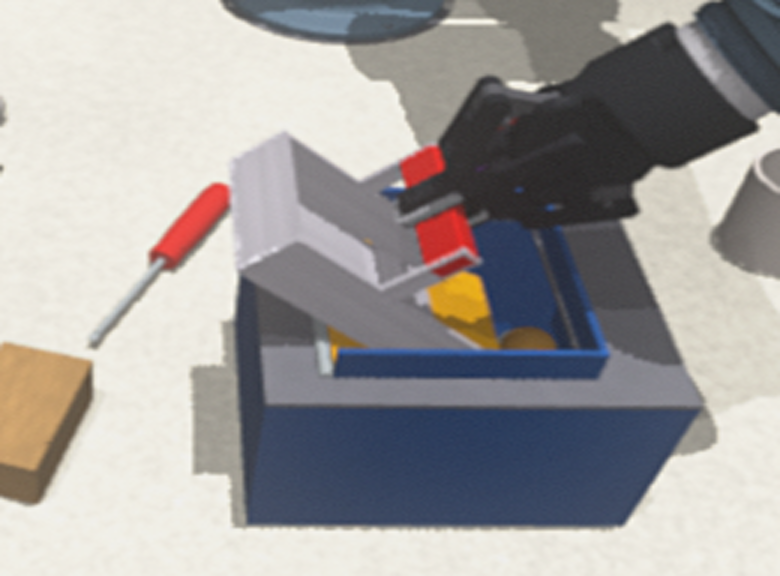

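View pics/w8.png

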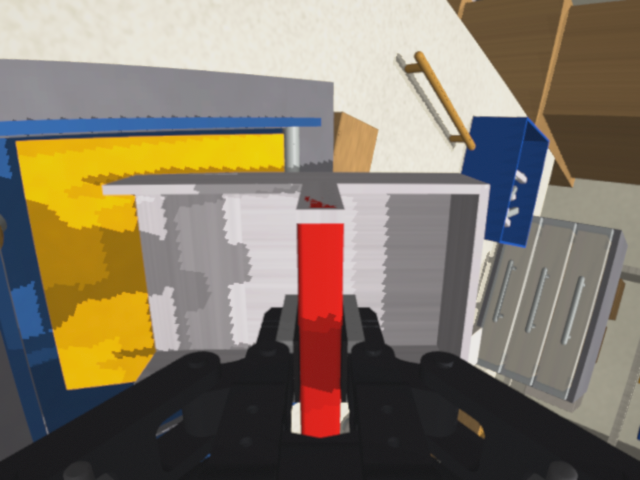

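View pics/t8.png

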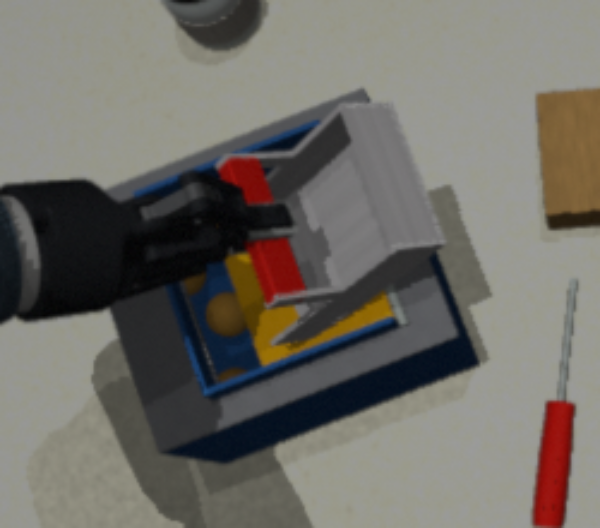

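The wrist view shows the scoop empty. The top view shows three brass spots in the opening at (190,280), (228,313) and (230,375). I'll check their heights, since they must lie below the flap.

Run:
```python
from h import *
np.set_printoptions(precision=3,suppress=True)
hm=np.array([.595,.148,.15]);a=np.radians(111.75);bx=np.array([np.cos(a),np.sin(a),0]);by=np.array([-np.sin(a),np.cos(a),0])
for n,roi in(('top',(140,170,205,250)),('scene',(420,290,475,330))):
    q,d=read_camera(n);c=get_calibration(n);h=cv2.cvtColor(q,cv2.COLOR_RGB2HSV);H,S,V=h[...,0],h[...,1],h[...,2]
    m=((H>8)&(H<21)&(S>90)&(V>40)).astype(np.uint8);z=np.zeros_like(m);x0,y0,x1,y1=roi;z[y0:y1,x0:x1]=m[y0:y1,x0:x1]
    k,l,st,ce=cv2.connectedComponentsWithStats(z)
    for i in range(1,k):
        if st[i,4]<6: continue
        P=cloud(d,c,l==i); 
        if len(P): M=np.median(P,0);print(n,st[i,4],ce[i],'bin xyz',(M-hm)@bx-.075,(M-hm)@by,M[2], 'zmax',np.percentile(P[:,2],90))
```

```text
top 40 [186.65 196.8 ] bin xyz 0.016160367249697966 0.002275937739777703 0.09907238912539187 zmax 0.23202170408404874
top 41 [160.463 197.683] bin xyz 0.07794909824140157 -0.04632406286172454 0.028908817259560314 zmax 0.035599566020170795
top 248 [174.23  210.609] bin xyz 0.06027802209431003 -0.009601488817511585 0.03783555389534443 zmax 0.04228980632242638
top 41 [198.146 213.634] bin xyz 0.0026877784460166837 0.040062558863590655 0.11051179380258942 zmax 0.22454185926798115
top 8 [188.5  229.75] bin xyz 0.03675670014073759 0.044446339748240915 0.08751173711031579 zmax 0.08925874045292503
top 7 [201.    226.857] bin xyz 0.010432205360362518 0.0523659405130885 0.10242910177506784 zmax 0.104312236570756
top 25 [175.48 235.4 ] bin xyz 0.07381932803811432 0.033700524050277174 0.03637205297391192 zmax 0.04073124527492022
scene 362 [433.058 314.583] bin xyz 0.032010820994310754 0.025652114722308973 0.09029847547668549 zmax 0.10127601031196554
```

All three knobs lie on the bin's floor (tops at about 0.04 m), well below the flap. Now reversing out.

```bash
python3 -c "
from plan import *
plan([(45,66.3,-35.7),(38,66,-22),(30,66,0),(25,64,22),(0,62,45)],[3,4,4,6])"
```

```text
0 [0, np.float64(0.5), np.float64(5.3), np.float64(-2.33)]
1 [0, np.float64(0.4), np.float64(5.2), np.float64(-2.33)]
2 [0, np.float64(0.3), np.float64(5.1), np.float64(-2.33)]
3 [0, np.float64(-1.2), np.float64(5.1), np.float64(-2.0)]
4 [0, np.float64(-1.3), np.float64(5.0), np.float64(-2.0)]
5 [0, np.float64(-1.4), np.float64(4.8), np.float64(-2.0)]
6 [0, np.float64(-1.5), np.float64(4.7), np.float64(-2.0)]
7 [0, np.float64(-2.5), np.float64(4.3), np.float64(-1.25)]
8 [0, np.float64(-2.6), np.float64(4.2), np.float64(-1.25)]
9 [0, np.float64(-2.7), np.float64(4.1), np.float64(-1.25)]
10 [0, np.float64(-2.7), np.float64(4.0), np.float64(-1.25)]
11 [0, np.float64(3.3), np.float64(5.4), np.float64(-4.17)]
12 [0, np.float64(3.2), np.float64(5.2), np.float64(-4.17)]
13 [0, np.float64(3.1), np.float64(4.9), np.float64(-4.17)]
14 [0, np.float64(3.0), np.float64(4.7), np.float64(-4.17)]
15 [0, np.float64(2.9), np.float64(4.4), np.float64(-4.17)]
16 [0, np.float64(2.9), np.float64(4.1), np.float64(-4.17)]
```

```bash
python3 -m pendant '{"gripper":[0,0,0,0,0,0,0,0,0,0],"delta_pos":[[0,0.5,5.3],[0,0.4,5.2],[0,0.3,5.1],[0,-1.2,5.1],[0,-1.3,5],[0,-1.4,4.8],[0,-1.5,4.7],[0,-2.5,4.3],[0,-2.6,4.2],[0,-2.7,4.1]],"turn":[[-2.33,0,0],[-2.33,0,0],[-2.33,0,0],[-2,0,0],[-2,0,0],[-2,0,0],[-2,0,0],[-1.25,0,0],[-1.25,0,0],[-1.25,0,0]]}'
python3 -m pendant '{"gripper":[0,0,0,0,0,0,0,0],"delta_pos":[[0,-2.7,4],[0,3.3,5.4],[0,3.2,5.2],[0,3.1,4.9],[0,3,4.7],[0,2.9,4.4],[0,2.9,4.1],[0,0,0]],"turn":[[-1.25,0,0],[-4.17,0,0],[-4.17,0,0],[-4.17,0,0],[-4.17,0,0],[-4.17,0,0],[-4.17,0,0],[0,0,0]]}'
python3 chk.py p9
```

```text
time_s: 12.4
tool_pos: [0.5923, 0.1537, 0.2524]
orientation: [-0.286, 1.484, -2.382]
ft_force: [-0.4, 0.2, -2.8]
opening: 0.152
time_s: 13.2
tool_pos: [0.6059, 0.1198, 0.2463]
orientation: [-0.385, 2.016, -2.016]
ft_force: [-0.6, -0.4, -2.9]
opening: 0.148
t 13.2 lip rel hinge 0.05976522459125444 0.0001350165311779436 0.04487030932293498 pitch -0.02694800872750368 roll 0.047356273599870234 yaw 111.56743943195401 F [-0.6346 -0.3559 -2.9032] q [0.0117 0.1588 1.6297 0.0001 1.354  1.2061]
```

View pics/p9.png

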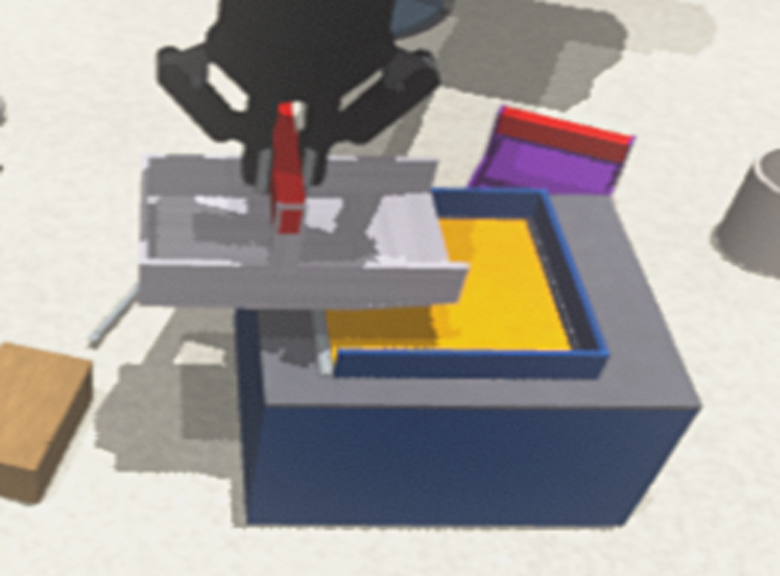

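The flap has closed, yellow and level at (480,280), and the scoop is level and empty. Carrying it back to the mat.

```bash
python3 -m pendant '{"gripper":[0,0,0,0,0,0,0,0,0,0],"delta_pos":[[0,0,10],[0,0,20],[0,0,20],[0,0,0],[0,0,0],[0,0,0],[0,0,0],[0,0,0],[0,0,0],[0,0,0]],"turn":[[0,0,0],[0,0,0],[0,0,0],[0,0,0],[0,4,0],[0,6,0],[0,6,0],[0,4,0],[0,1.6,0],[0,0,0]]}'
python3 -m pendant '{"gripper":[0,0,0,0,0,0,0,0,0,0],"delta_pos":[[5,0,10],[8,0,22],[12,0,36],[14,0,42],[14,0,42],[14,0,42],[14,0,42],[10,0,35],[6,0,25],[3,0,15]],"turn":[[0,0,0],[0,0,0],[0,0,0],[0,0,0],[0,0,0],[0,0,0],[0,0,0],[0,0,0],[0,0,0],[0,0,0]]}'
python3 -m pendant '{"gripper":[0,0],"delta_pos":[[0,0,10],[0,0,0]],"turn":[[0,0,0],[0,0,0]]}'
python3 -c "
from h import *
np.set_printoptions(precision=4,suppress=True)
p,R=tool();print(p,R)
T=np.array([.5055,-.2555,.072]);print(R.T@(T-p)*1000)
y=np.array([0,0,-1.]);z=np.array([0,-1.,0]);print(np.degrees(Rn.from_matrix(R.T@np.c_[np.cross(y,z),y,z]).as_rotvec()))"
```

```text
time_s: 14.25
tool_pos: [0.6238, 0.0757, 0.2466]
orientation: [-0.004, 2.221, -2.219]
ft_force: [-0.0, -0.5, -2.4]
opening: 0.15
time_s: 15.25
tool_pos: [0.5234, -0.238, 0.2465]
orientation: [0.001, -2.222, 2.221]
ft_force: [0.2, 0.1, -2.9]
opening: 0.153
time_s: 15.45
tool_pos: [0.5246, -0.2463, 0.2463]
orientation: [-0.002, 2.222, -2.22]
ft_force: [-0.0, 0.5, -3.1]
opening: 0.155
[ 0.5246 -0.2463  0.2463] [[-1.     -0.0002  0.0015]
 [-0.0015  0.0008 -1.    ]
 [ 0.0002 -1.     -0.0008]]
[ 19.0463 174.3392   9.2904]
[0.0486 0.0853 0.0115]
```

```bash
python3 -m pendant '{"gripper":[0,0,0,0,0,0,0,0,0,0],"delta_pos":[[9,10,4.3],[10,25,5],[0,35,0],[0,35,0],[0,30,0],[0,20,0],[0,12,0],[0,5,0],[0,2,0],[0,0,0]],"turn":[[0,0,0],[0,0,0],[0,0,0],[0,0,0],[0,0,0],[0,0,0],[0,0,0],[0,0,0],[0,0,0],[0,0,0]]}'
python3 -m pendant '{"gripper":[0,0,0],"delta_pos":[[0,2,0],[0,2,0],[0,0,0]],"turn":[[0,0,0],[0,0,0],[0,0,0]]}'
```

```text
time_s: 16.45
tool_pos: [0.5061, -0.2552, 0.0732]
orientation: [-0.002, 2.22, -2.22]
ft_force: [0.9, -1.2, -3.6]
opening: 0.155
time_s: 16.75
tool_pos: [0.5055, -0.255, 0.0685]
orientation: [-0.003, 2.221, -2.22]
ft_force: [0.1, -0.5, -1.6]
opening: 0.151
```

```bash
python3 -m pendant '{"gripper":[0,0,0],"delta_pos":[[0,1,0],[0,1,0],[0,0,0]],"turn":[[0,0,0],[0,0,0],[0,0,0]]}'
python3 -c "
from h import *
for i in range(4): print(read_state()['ft_force'],read_camera('scene')[0].shape)
q,_=read_camera('scene');cv2.imwrite('pics/p10.png',cv2.resize(q[160:320,130:330,::-1],None,fx=3.5,fy=3.5,interpolation=2))"
```

```text
time_s: 17.05
tool_pos: [0.5054, -0.2549, 0.0662]
orientation: [-0.003, 2.222, -2.22]
ft_force: [0.2, -0.6, -2.7]
opening: 0.157
[ 0.23460571 -0.56887876 -2.70845302] (480, 640, 3)
[ 0.06241715  0.11530397 -2.88538337] (480, 640, 3)
[-0.49291771 -0.12154984 -3.21276712] (480, 640, 3)
[-1.01828169 -0.77415264 -2.41745809] (480, 640, 3)
```

View pics/p10.png

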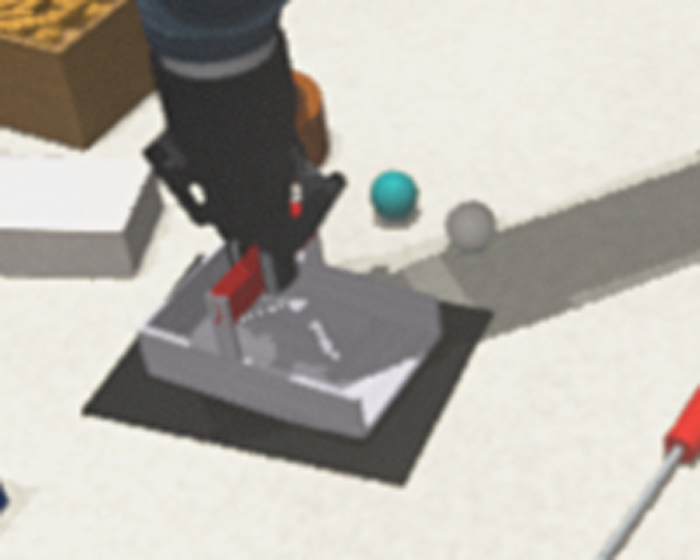

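The scoop is over the mat but still hanging at -2.7 N. Lowering it in 1 mm steps until it's supported.

```bash
python3 -m pendant '{"gripper":[0,0,0],"delta_pos":[[0,1,0],[0,0,0],[0,0,0]],"turn":[[0,0,0],[0,0,0],[0,0,0]]}'
python3 -m pendant '{"gripper":[0,0,0],"delta_pos":[[0,1,0],[0,0,0],[0,0,0]],"turn":[[0,0,0],[0,0,0],[0,0,0]]}'
```

```text
time_s: 17.6
tool_pos: [0.5057, -0.255, 0.0659]
orientation: [-0.003, 2.221, -2.22]
ft_force: [-2.9, 1.7, 4.5]
opening: 0.152
time_s: 17.9
tool_pos: [0.5057, -0.255, 0.0659]
orientation: [-0.003, 2.222, -2.22]
ft_force: [-5.0, 3.5, 10.9]
opening: 0.153
```

Contact. I'll back off 1 mm, release, and lift straight up.

```bash
python3 -m pendant '{"gripper":[0,0,20,30,45,60,85,85,85,85],"delta_pos":[[0,-1.2,0],[0,0,0],[0,0,0],[0,0,0],[0,0,0],[0,0,0],[0,0,0],[0,0,0],[0,0,0],[0,0,0]],"turn":[[0,0,0],[0,0,0],[0,0,0],[0,0,0],[0,0,0],[0,0,0],[0,0,0],[0,0,0],[0,0,0],[0,0,0]]}'
python3 -m pendant '{"gripper":[85,85,85,85,85,85,85,85,85],"delta_pos":[[0,-3,0],[0,-8,0],[0,-18,0],[0,-30,0],[0,-35,0],[0,-35,0],[0,-25,0],[0,-8,0],[0,0,0]],"turn":[[0,0,0],[0,0,0],[0,0,0],[0,0,0],[0,0,0],[0,0,0],[0,0,0],[0,0,0],[0,0,0]]}'
python3 - <<'E'
from h import *
np.set_printoptions(precision=4,suppress=True)
for n in('wrist','top','scene'):
    q,d=read_camera(n);cv2.imwrite(f'pics/{n}11.png',q[:,:,::-1]);c=get_calibration(n)
    h=cv2.cvtColor(q,cv2.COLOR_RGB2HSV);H,S,V=h[...,0],h[...,1],h[...,2]
    if n=='wrist':
        red=big(((H<6)|(H>172))&(S>150)&(V>80));P=cloud(d,c,red);t=P[P[:,2]>.09];print(t.min(0),t.max(0),np.median(t,0))
E
```

```text
time_s: 18.9
tool_pos: [0.5055, -0.2549, 0.0655]
orientation: [-0.003, 2.221, -2.22]
ft_force: [-0.8, 0.0, 0.4]
opening: 0.997
time_s: 19.8
tool_pos: [0.5061, -0.2554, 0.2291]
orientation: [-0.0, 2.218, -2.22]
ft_force: [-0.3, -0.9, -0.2]
opening: 0.991Traceback (most recent call last):
  File "<stdin>", line 7, in <module>
    return umr_minimum(a, axis, None, out, keepdims, initial, where)
ValueError: zero-size array to reduction operation minimum which has no identity
```

View pics/wrist11.png

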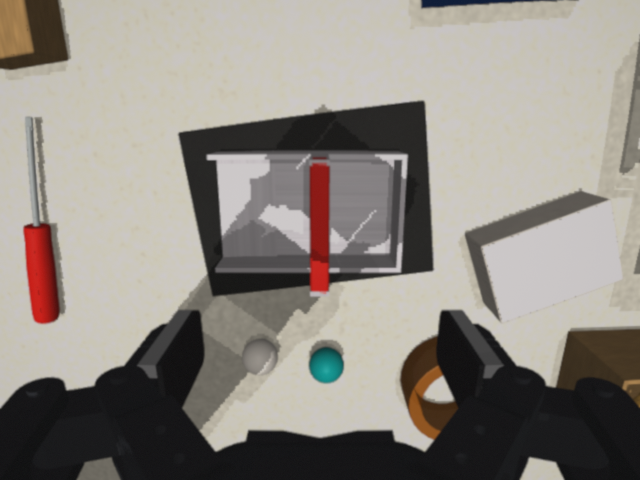

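The wrist view shows the empty scoop standing on the mat, bar at (319,225). My script had picked the screwdriver as the largest red blob, so I'll rerun it with the region limited.

Run:
```python
from h import *
np.set_printoptions(precision=4,suppress=True)
for n,roi in(('wrist',(280,130,360,310)),('top',None),('scene',None)):
    q,d=read_camera(n);cv2.imwrite(f'pics/{n}12.png',q[:,:,::-1]);c=get_calibration(n)
    h=cv2.cvtColor(q,cv2.COLOR_RGB2HSV);H,S,V=h[...,0],h[...,1],h[...,2]
    if roi:
        red=big(((H<6)|(H>172))&(S>150)&(V>80),roi);P=cloud(d,c,red);t=P[P[:,2]>.09];print('bar',t.min(0),t.max(0),np.median(t,0))
    if n=='top':
        ye=big((H>20)&(H<33)&(S>150)&(V>100),(100,110,290,280));P=cloud(d,c,ye);print('flap z',np.percentile(P[:,2],[5,50,95]),ye.sum())
```

```text
bar [ 0.4561 -0.2608  0.092 ] [ 0.5488 -0.2475  0.0967] [ 0.505  -0.2541  0.0944]
flap z [0.1477 0.1499 0.1522] 5821
```

View pics/top12.png

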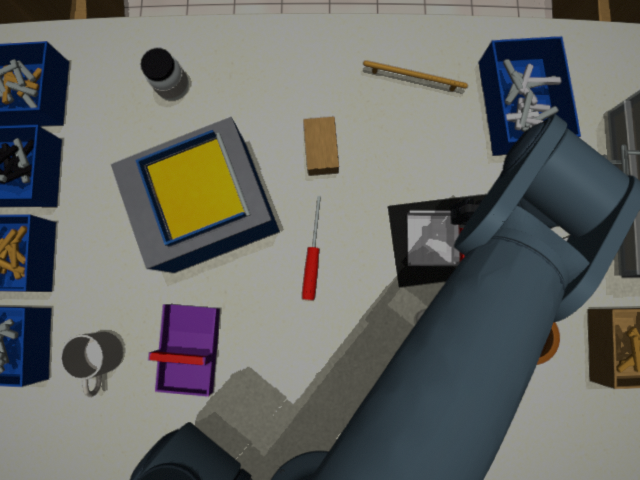

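View pics/scene12.png

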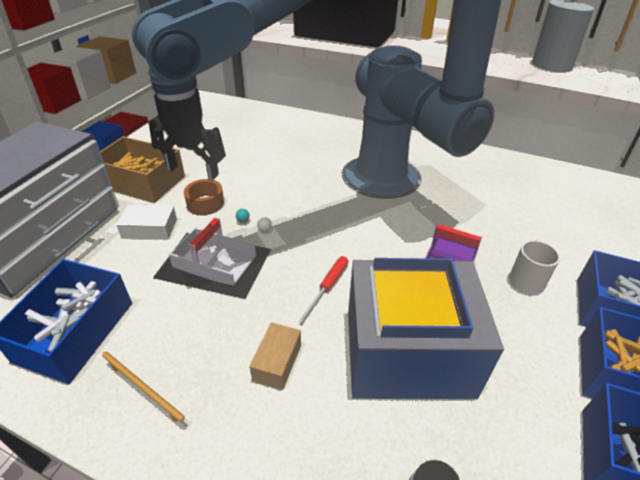

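The flap is shut and level (z = 0.150). The scoop stands empty on the mat with its bar at (0.505,-0.254), and the screwdriver (310,273) and carton (321,146) haven't moved. The gripper is clear of everything, so I'm handing in.

```bash
python3 -c "
from cell import workorder,read_state
print(workorder.sign_off(),read_state()['time_s'])"
```

```text
the job is handed in; nothing more can be done
the job is handed in; nothing more can be done
```

The job is done and handed in: all three brass knobs are in the bin, the flap is shut and the empty scoop is back upright on the mat. It took about 20 s of the 66 s allowed. `sign_off()` gave no verdict.

**What I did:** I gripped the scoop by its red bar and carried it level to the bin. I pushed the flap down with the lip, tipping to 45° with the lip about 66 mm past the hinge and 36 mm below the bin's top. I held it there for about 1.5 s until the knobs were in, then backed out and set the scoop down. The first two knobs rolled out at about 37°, with the flap already pressed partly open, and went in as I pressed further.

**Last checks:**
- **Knobs:** while the flap was held open, all three showed on the bin floor (tops at about 0.04 m) and the scoop was empty.
- **Flap:** its face is level at 0.150 m, matching the bin's top.
- **Scoop:** it stands on the mat with the bar at (0.505, -0.254), within about 2 mm of where it started.
- **Bystanders:** the screwdriver and carton are at the same pixels as before, and the purple scoop and the white and turquoise knobs were not touched.
- **Forces:** the highest wrist reading was about 12 N, when setting the scoop down.

**Failed or disagreed:**
- One check script failed because it took the screwdriver for the bar; limited to the right area, it passed.
- A brass-coloured patch at 0.09 m in the scene view disagreed with the knob heights. I took it for the shaded flap, because the top view showed all three knobs on the floor.

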